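# Turn the mixer wheel until its filler neck points up

### The arm

A 6-joint arm with a two-finger parallel gripper is mounted at the origin on the work surface. World frame = base frame: x ahead of the robot, y to its left, z up, the work surface at z = 0. Lengths are in m, angles in degrees, forces in N, time in s.
With the tool pointing down it reaches from about 0.4 to 0.825 m from the base axis. Payload 7 kg.
Tool frame: the origin (TCP) lies at the very end of the fingers, on their centre line; the grasp point (between the pads) lies 19 mm behind it; x points along the fingers, y is the direction in which the jaws open and shut, and the axes are right-handed (so a half turn about x gives the same grasp; the last joint's range is limited). The gripper opens to 88 mm and grips with 3 to 60 N. Pads are 19 mm wide; open, the fingers measure 130 mm over their backs; the gripper's body (78 mm by 193 mm) begins 47 mm behind the grasp point.
Start: joints at [-58.436, 20.546, 0.682, 0, -70.136, -16.507], TCP at [0.175, -0.652, 0.227] pointing down, gripper open.
Joint ranges: [-176.03, 176.03], [-82.01, 121.73], [-58.28, 71.71], [-173.87, 95.51], [-174.79, -0.11], [-173.66, 173.66]. Speed limits (degrees/s): [136.94, 136.94, 172.46, 180, 180, 180].

### API

Orientations are given as [roll, pitch, yaw] about the fixed x, y, z axes, in that order (R = Rz(yaw) Ry(pitch) Rx(roll)).
In Python, from plant import monitor, eyes, ticket gives the robot as it stands. The module is installed in compiled form; this text tells all that it offers.
- The arm moves only by the shell command python3 -m crank 'ROWS'. ROWS is JSON, a list of rows, each an object with "linear": the shift along the world's x, y, z in units of 60 mm (1.0 is 60 mm), a list of three; "rot": the turn, a rotation vector about the world's x, y, z in units of 5 degrees (1.0 is 5 degrees), a list of three; "hand": the opening, from 0 (shut) to 1 (fully open). In form: [{"linear": [tx, ty, tz], "rot": [ax, ay, az], "hand": hand}, ...]. A call has 1 to 20 rows; each row shifts and turns the pose as measured when the row begins; what a row does not reach is not made up. A row lasts 1/8 s, in which the tool goes at most 62.5 mm and 10.7 degrees, less where a joint would pass 70% of its speed; a pose out of reach is approached as far as the arm can. A call is refused whole if a number of a shift passes 1 or a number of a turn 1, either way. A call with a gripper value outside its range is refused whole. The fingers move at their own pace and stop on an object; the grip force is fixed at half the most. Time passes only in rows, so rows that do not move let the fingers close. It gives the time, the measured TCP pose, the force and the opening at its end, in the units of the state.
- monitor.get_obs(): the state, without advancing time (a new reading comes with each control period).
- eyes.snapshot(name): name is "scene" or "top" or "wrist"; returns a dict with "image" (384x512x3 uint8, red, green, blue), "depth" (384x512 float32, m along the optical axis (not along the pixel's ray), 0 where there is no reading), "K" (3x3 intrinsics, pixels), "camera_from_world" (4x4, takes a point from world to camera coordinates); the wrist camera has in their place "hand_eye" (4x4, takes a point from camera to tool coordinates, whose origin is the TCP and whose axes are the tool frame's). Camera axes: x right, y up, looking along -z (the intrinsics and any distortion apply to the point x, -y, -z); pixel columns grow to the right and rows downward; lengths in m; the calibration is good to about 2 mm. A picture is of the moment at which its call begins: read the wrist's pose just before it.
- ticket.close_job(): hands the job in, once; it reports no verdict.
The state is a dict: "clock": time; "joint_pos": joint angles; "qvel": joint speeds; "tau": joint torques, N m; "tool_pos": TCP position; "orientation": TCP orientation; "force": force on the tool from outside, world axes, zero at the start; "moment": the same for the moment, N m; "opening": finger opening in m.
Only numpy, scipy, OpenCV 4.12 (cv2) and the standard library are available. Lean on these libraries where they do the work, as an engineer would, in place of code of your own. Each camera call takes 0.05 s, during which the arm holds its last target.

### The job

The spoked wheel of the bench mixer has stopped with its capped filler neck pointing the wrong way. With closed fingertips gently push one spoke after another to turn the wheel, without gripping it, flicking it or pushing on the neck, until the neck points straight up, and leave it standing still there. Leave the glassware and other things on the bench where they are.

Things in the scene. Friction and masses are not known exactly. Their poses are not given: they have to be found in the camera images.
- stand: Fixed blue stand of a small bench mixer. Origin on the bench under the wheel's centre; x along the level axle, from the post to the wheel (roughly away from the robot), y level in the wheel's plane, z up. Post and bearing: x = -120 to -70 mm, 50 mm wide, 191 mm high. Two feet 18 mm high, 35 mm wide, along x at y = +-100 mm.
- wheel: Upright wheel on the stand's level axle. Origin at the hub centre, 165 mm above the bench; x is the axle (the stand's x), z points from the hub along the filler neck: done when z points up. Carries a drum (radius 58 mm, 50 mm thick), a hoop (radius 88 mm, bar 10 mm) and five spokes. Turns either way, no stops; friction of 0.16 N m (1.2 N at a spoke's end) keeps it where it is left.
- neck_tip (a point): Centre of the outer face of the filler neck's cap, 105 mm from the hub on the wheel's z axis. The neck is a 20 mm thick steel tube, half-way between two spokes, passing the hoop, with a black 28 mm wide screw cap from 90 to 105 mm from the hub: shorter and thicker than the spokes. Neck and cap must not be pushed on.
- spoke1_tip (a point): Free round end of a straight steel spoke, 12 mm thick, in the wheel's plane x = 0, sticking out 52 mm past the hoop; this spoke stands 36 degrees from the neck (turning from wheel z towards wheel -y), 145 mm from the hub.
- spoke2_tip (a point): Free round end of a straight steel spoke, 12 mm thick, in the wheel's plane x = 0, sticking out 52 mm past the hoop; this spoke stands 108 degrees from the neck (turning from wheel z towards wheel -y), 145 mm from the hub.
- spoke3_tip (a point): Free round end of a straight steel spoke, 12 mm thick, in the wheel's plane x = 0, sticking out 52 mm past the hoop; this spoke stands 180 degrees from the neck (turning from wheel z towards wheel -y), 145 mm from the hub.
- spoke4_tip (a point): Free round end of a straight steel spoke, 12 mm thick, in the wheel's plane x = 0, sticking out 52 mm past the hoop; this spoke stands 252 degrees from the neck (turning from wheel z towards wheel -y), 145 mm from the hub.
- spoke5_tip (a point): Free round end of a straight steel spoke, 12 mm thick, in the wheel's plane x = 0, sticking out 52 mm past the hoop; this spoke stands 324 degrees from the neck (turning from wheel z towards wheel -y), 145 mm from the hub.
- jar: Bystander, leave it alone: capped jar, 48 mm wide, 65 mm high, beside the wheel on its far side. Origin at its underside on the bench.
- beaker: Bystander, leave it alone: glass beaker, 54 mm wide, 60 mm high, beside the wheel on its far side. Origin at its underside on the bench.
- funnel: Bystander, leave it alone: steel funnel standing mouth down, 72 mm wide, 70 mm high. Origin at its underside on the bench.
- wrench: Bystander, leave it alone: small wrench lying on the bench. Origin at its underside on the bench.
- reagent: Bystander, leave it alone: amber bottle, 72 mm wide, 130 mm high. Origin at its underside on the bench.
- reagent2: Bystander, leave it alone: clear bottle, 60 mm wide, 100 mm high. Origin at its underside on the bench.
- dish: Bystander, leave it alone: white dish, 90 mm wide, 22 mm high. Origin at its underside on the bench.

How it is judged (in metres and radians):
At the end, for the whole second after the job is handed in: The neck points straight up within 0.09 rad (5 degrees), the wheel is still (below 0.05 rad/s), and every bystander is within 30 mm of where it started (angle between wheel's own z axis and vertical below 0.09 rad and angular speed of wheel below 0.05 rad/s and distance of each of jar, beaker, funnel, wrench, reagent, reagent2, dish from where it was at the start of the episode below 0.03 m); the robot touches nothing.
It fails at once if the filler neck is pushed on (more than 2 N) (contact force between any of the fingers, the arm and wheel_c0 above 2 N or contact force between any of the fingers, the arm and wheel_c1 above 2 N).
It fails at once if the wheel is gripped or pushed roughly (more than 35 N) (contact force between any of the fingers, the arm and wheel above 35 N).
It fails at once if the wheel is flicked or spun (faster than 5 rad/s) (angular speed of wheel above 5 rad/s).
It fails at once if a bystander is lifted, carried or knocked away (30 mm) (distance of any of jar, beaker, funnel, wrench, reagent, reagent2, dish from where it was at the start of the episode above 0.03 m).
It also fails if it takes over 61 s, if anything falls off the work surface, if the arm or the gripper's body presses on something with over 40 N, if the wrist force passes 120 N, or if a joint passes its speed limit or range.

## Working session

There is one attempt and no reset: what is moved stays moved. The work goes in short steps, Python scripts to look and compute and a shell command to move; the robot and the scene stay as the last step left them, time stands still between calls to the robot, and variables do not carry over. Pictures are saved under pics/ and viewed, and the job is handed in when it is done.

```bash
mkdir -p pics; cat > h.py <<'E'
import numpy as np, cv2
from plant import monitor, eyes, ticket
def snap(n,f):
    s=eyes.snapshot(n); cv2.imwrite('pics/'+f,cv2.cvtColor(s['image'],cv2.COLOR_RGB2BGR)); np.savez('pics/'+f+'.npz',**{k:np.asarray(v) for k,v in s.items()}); return s
def w(s,u,v,d=None):
    K=s['K']; d=s['depth'][v,u] if d is None else d
    p=np.array([(u-K[0,2])*d/K[0,0],-(v-K[1,2])*d/K[1,1],-d,1])
    return (np.linalg.inv(s['camera_from_world'])@p)[:3]
E
python3 - <<'E'
from h import *
print(monitor.get_obs())
for n in('scene','top'):
    s=snap(n,n+'0.png'); print(s['K'],np.linalg.inv(s['camera_from_world'])[:3].round(3), s.keys())
print(monitor.get_obs()['clock'])
E
```

```text
{'clock': 0.0, 'joint_pos': array([-5.84342200e+01,  2.05909717e+01,  6.34507423e-01, -2.04523907e-02,
       -7.01362984e+01, -1.65051230e+01]), 'qvel': array([0.04574672, 0.01058307, 0.00711028, 0.12923809, 0.04747847,
       0.02137476]), 'tau': array([ 1.60618525e-03, -5.82715952e+01,  2.93046838e+01,  6.99696645e+00,
        6.85940424e-03, -1.86377606e-04]), 'tool_pos': array([ 0.17522253, -0.65135537,  0.22563245]), 'orientation': array([ 94.79694857,  89.90526505, 109.8506406 ]), 'force': array([ 0.95901703, -0.04750534, -0.38390301]), 'moment': array([ 0.00058878, -0.02083373,  0.03590284]), 'opening': 0.087233252227828}
[[434.77703483   0.         253.05252019]
 [  0.         434.77703483 196.37203634]
 [  0.           0.           1.        ]] [[-0.406 -0.67   0.622  1.399]
 [ 0.914 -0.304  0.268  0.398]
 [ 0.01   0.677  0.736  1.257]] dict_keys(['image', 'depth', 'K', 'camera_from_world'])
[[452.90408775   0.         247.11163083]
 [  0.         452.90408775 188.24646858]
 [  0.           0.           1.        ]] [[ 0.003  0.986 -0.168  0.233]
 [-1.     0.004  0.008  0.022]
 [ 0.009  0.168  0.986  1.742]] dict_keys(['image', 'depth', 'K', 'camera_from_world'])
0.1
```

View pics/scene0.png

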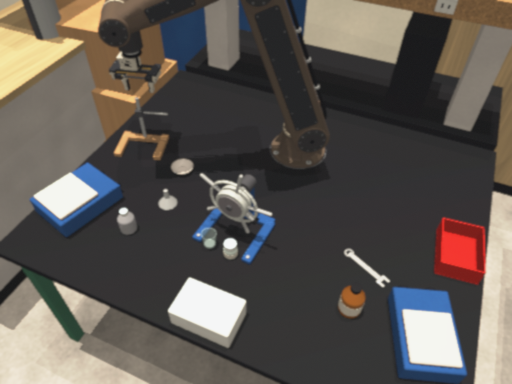

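View pics/top0.png

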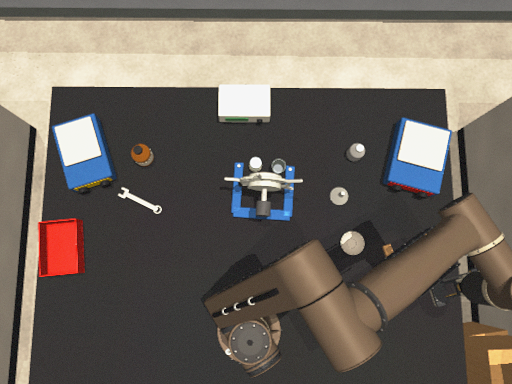

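The scene view shows the wheel at about (235,200), with the blue feet, beaker (209,238) and jar (230,248). In the top view the wheel's hub is near (263,183). Next I'll enlarge both.

```bash
python3 - <<'E'
import cv2,numpy as np
a=cv2.imread('pics/scene0.png')[160:270,180:290]
b=cv2.imread('pics/top0.png')[145:230,215:315]
cv2.imwrite('pics/c0.png',cv2.resize(a,None,fx=5.4,fy=5.4,interpolation=cv2.INTER_CUBIC))
cv2.imwrite('pics/c1.png',cv2.resize(b,None,fx=6,fy=6,interpolation=cv2.INTER_CUBIC))
E
```

```text
(no output)
```

View pics/c0.png

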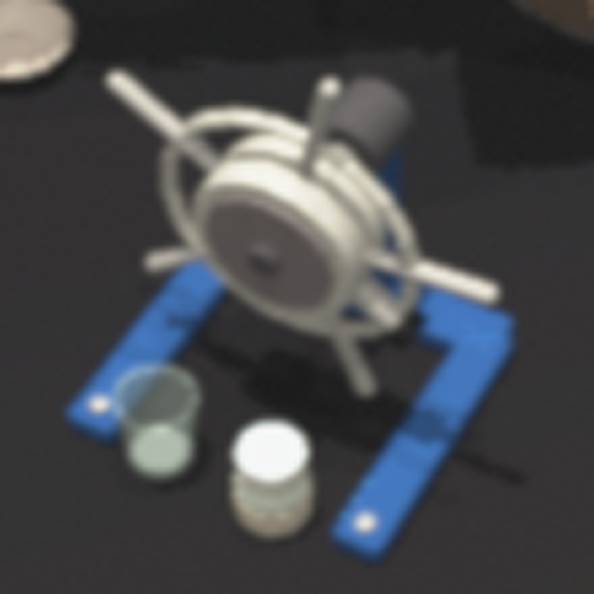

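View pics/c1.png

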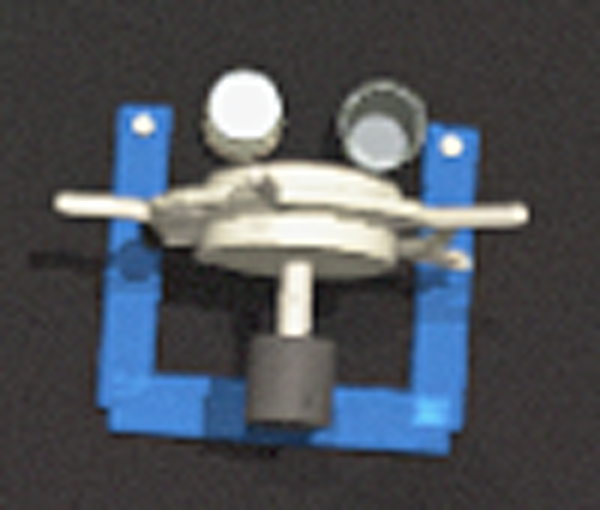

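```bash
cat >> h.py <<'E'
def load(f): return dict(np.load('pics/'+f+'.npz'))
def near(s,u,v,r=2):
    u=int(round(u));v=int(round(v)); P=[]
    for dv in range(-r,r+1):
        for du in range(-r,r+1): P.append(w(s,u+du,v+dv))
    return np.array(P)
E
python3 - <<'E'
from h import *
np.set_printoptions(precision=3,suppress=True)
s=load('scene0.png');t=load('top0.png')
for n,u,v in [('UL',122,85),('top',328,92),('R',488,290),('bot',365,380),('LB',155,262),('stub',395,310),('hubface',262,255),('boltL',98,404),('boltR',365,522),('beak',160,450),('jar',270,450),('post',395,170)]:
    u=180+u/5.4-.4;v=160+v/5.4-.4
    print(n,round(u,1),round(v,1),w(s,int(round(u)),int(round(v))), near(s,u,v,1)[:,2].max())
print()
for n,u,v in [('L',65,203),('R',518,214),('LB',455,258),('boltL',143,124),('boltR',452,146),('bearing',292,390),('jar',245,105),('beak',382,140),('footLb',120,395),('footRb',445,435)]:
    u=215+u/6-.4;v=145+v/6-.4
    print(n,round(u,1),round(v,1),w(t,int(round(u)),int(round(v))))
E
```

```text
UL 202.2 175.3 [ 0.522 -0.167  0.24 ] 0.24543995569455168
top 240.3 176.6 [ 0.533 -0.021  0.301] 0.3057646922088698
R 270.0 213.3 [0.535 0.086 0.182] 0.1837776997443592
bot 247.2 230.0 [0.534 0.003 0.048] 0.054564276410231205
LB 208.3 208.1 [ 0.521 -0.157  0.077] 0.08259690745095583
stub 252.7 217.0 [0.533 0.025 0.129] 0.13886426414087816
hubface 228.1 206.8 [ 0.562 -0.053  0.174] 0.17524883756738263
boltL 197.7 234.4 [ 0.601 -0.159  0.018] 0.02191468344717551
boltR 247.2 256.3 [0.615 0.04  0.018] 0.025076779009495898
beak 209.2 242.9 [ 0.63  -0.098  0.034] 0.04370776695636369
jar 229.6 242.9 [ 0.616 -0.023  0.059] 0.07042772420548116
post 252.7 191.1 [ 0.428 -0.022  0.136] 0.1482901342577252

L 225.4 178.4 [0.535 0.087 0.184]
R 300.9 180.3 [ 0.518 -0.172  0.24 ]
LB 290.4 187.6 [ 0.517 -0.151  0.088]
boltL 238.4 165.3 [0.62  0.044 0.013]
boltR 289.9 168.9 [ 0.604 -0.159  0.018]
bearing 263.3 209.6 [ 0.422 -0.046  0.186]
jar 255.4 162.1 [ 0.62  -0.021  0.064]
beak 278.3 167.9 [ 0.61  -0.113  0.006]
footLb 234.6 210.4 [0.442 0.054 0.023]
footRb 288.8 217.1 [ 0.415 -0.152  0.028]
```

The tips fit a wheel whose hub is at about (0.529, -0.052, 0.165), with stand yaw about -4°. The spokes sit at -59, 13, 85, 157 and 229° from up towards +y. The neck stub is at about 121°, low on the +y side. I'll push across the top towards -y with the tool pointing down. First I'll work out the tool's axes and refine the fit.

```bash
cat >> h.py <<'E'
from scipy.spatial.transform import Rotation as R
def tool():
    o=monitor.get_obs(); return o,R.from_euler('xyz',o['orientation'],degrees=True).as_matrix()
E
python3 - <<'E'
from h import *
np.set_printoptions(precision=3,suppress=True)
o,M=tool(); print(M)
psi=np.radians(-4); # desired: x down, tool y along stand x (or -)
for sg in(1,-1):
    X=np.array([0,0,-1.]);Y=sg*np.array([np.cos(psi),np.sin(psi),0]);Z=np.cross(X,Y)
    D=np.c_[X,Y,Z]; print((R.from_matrix(D@M.T).as_rotvec(degrees=True)))
s=load('scene0.png');t=load('top0.png')
for n,u,v in [('funnel',339,195),('dish',352,243),('reag2',356,152),('reag',142,153)]: print(n,w(t,u,v))
E
python3 - <<'E'
# which black pixels near the wheel
import sys; sys.path.insert(0,'.')
import os; os.chdir('.')
from h import *
s=load('scene0.png')
im=s['image']
for v in range(205,228):
    row=[]
    for u in range(240,266):
        p=w(s,u,v)
        row.append('.' if not(abs(p[0]-.529)<.035 and p[2]>.03) else ('#' if im[v,u].max()<90 else 'o'))
    print(v,''.join(row))
E
```

```text
[[-0.001 -0.26   0.966]
 [ 0.001  0.966  0.26 ]
 [-1.     0.001 -0.   ]]
[  -0.08     0.051 -109.052]
[-0.046 -0.073 70.948]
funnel [ 0.499 -0.342  0.041]
dish [ 0.319 -0.393  0.005]
reag2 [ 0.659 -0.405  0.074]
reag [0.642 0.398 0.11 ]
205 oooooooooooo..ooo.........
206 oooooooooooo..oooo........
207 ooooooooooo.oooo.o........
208 oooooooooooooooooo........
209 ooooooooooooooooooooo.....
210 #oooooooo....ooooooooooo..
211 #oooooooo......ooooooooooo
212 #oooooooooo....ooo.ooooooo
213 #ooooooooooo...ooo....oooo
214 ooooooooooooo..ooo......oo
215 oooooooooooooooooo........
216 ooooo.ooooooooooo.........
217 ooo#...ooooooooo#o........
218 ooo#....ooooooo###o.......
219 oooo.....oooooo###oo......
220 oooooooooooooo####o.......
221 ooooooooooo#######o.......
222 ...ooo###...######........
223 ..oooo.......####.........
224 ...ooo#.......##..........
225 ...ooo#...................
226 ....ooo#..................
227 ....oooo..................
```

The black cap is confirmed at about (256,221). I'll lift, traverse and turn with the fingers shut.

```bash
python3 -m crank '[{"linear":[0,0,1],"rot":[0,0,0],"hand":0},{"linear":[0,0,1],"rot":[0,0,0],"hand":0},{"linear":[0,0,1],"rot":[0,0,0],"hand":0},{"linear":[0.3,0.6,0.2],"rot":[0,0,1],"hand":0},{"linear":[0.42,0.83,0],"rot":[0,0,1],"hand":0},{"linear":[0.42,0.83,0],"rot":[0,0,1],"hand":0},{"linear":[0.42,0.83,0],"rot":[0,0,1],"hand":0},{"linear":[0.42,0.83,0],"rot":[0,0,1],"hand":0},{"linear":[0.42,0.83,0],"rot":[0,0,1],"hand":0},{"linear":[0.42,0.83,0],"rot":[0,0,1],"hand":0},{"linear":[0.42,0.83,0],"rot":[0,0,1],"hand":0},{"linear":[0.42,0.83,0],"rot":[0,0,1],"hand":0},{"linear":[0.42,0.83,0],"rot":[0,0,1],"hand":0},{"linear":[0.42,0.83,0],"rot":[0,0,1],"hand":0},{"linear":[0.42,0.83,0],"rot":[0,0,1],"hand":0},{"linear":[0.42,0.83,0],"rot":[0,0,1],"hand":0},{"linear":[0.42,0.83,0],"rot":[0,0,1],"hand":0},{"linear":[0,0,0],"rot":[0,0,0],"hand":0}]'; python3 -c "
from h import *
print(monitor.get_obs());print(tool()[1].round(3))"
```

```text
clock: 2.35
tool_pos: [0.5237, 0.0584, 0.4139]
orientation: [94.1, 89.1, -178.6]
force: [-0.1, -0.4, 0.2]
opening: 0.0008
{'clock': 2.35, 'joint_pos': array([ 27.4149623 ,   3.18895324,   2.41474383,  -0.3846457 ,
       -90.01268195, -30.10346293]), 'qvel': array([-0.99187417, -1.93504637, -0.89576159,  0.6115108 , -0.7165712 ,
       -0.23953712]), 'tau': array([  0.99804919, -35.03131628,  32.13922262,   7.47400984,
         0.19388792,   0.09081309]), 'tool_pos': array([0.52372208, 0.05844396, 0.4139199 ]), 'orientation': array([  94.05481703,   89.12413388, -178.63623985]), 'force': array([-0.0538235 , -0.43067798,  0.24924859]), 'moment': array([-0.0552586 ,  0.1115953 , -0.00938541]), 'opening': 0.0007568418192093291}
[[-0.015 -0.999  0.047]
 [-0.     0.047  0.999]
 [-1.     0.015 -0.001]]
```

```bash
python3 -m crank '[{"linear":[0.08,-0.3,-0.2],"rot":[0,0,0],"hand":0},{"linear":[0.08,-0.3,-0.4],"rot":[0,0,0],"hand":0},{"linear":[0,0,-0.5],"rot":[0,0,0],"hand":0},{"linear":[0,0,-0.5],"rot":[0,0,0],"hand":0},{"linear":[0,0,-0.5],"rot":[0,0,0],"hand":0},{"linear":[0,0,0],"rot":[0,0,0],"hand":0},{"linear":[0,0,0],"rot":[0,0,0],"hand":0}]'; python3 - <<'E'
from h import *
s=snap('scene','s1.png')
a=s['image'][130:250,180:290][:,:,::-1]
cv2.imwrite('pics/s1c.png',cv2.resize(a,None,fx=5,fy=5,interpolation=cv2.INTER_CUBIC))
E
```

```text
clock: 3.22
tool_pos: [0.5305, 0.0117, 0.2829]
orientation: [96.6, 89.1, -176.6]
force: [0.9, -0.1, -0.2]
opening: 0.0004
```

View pics/s1c.png

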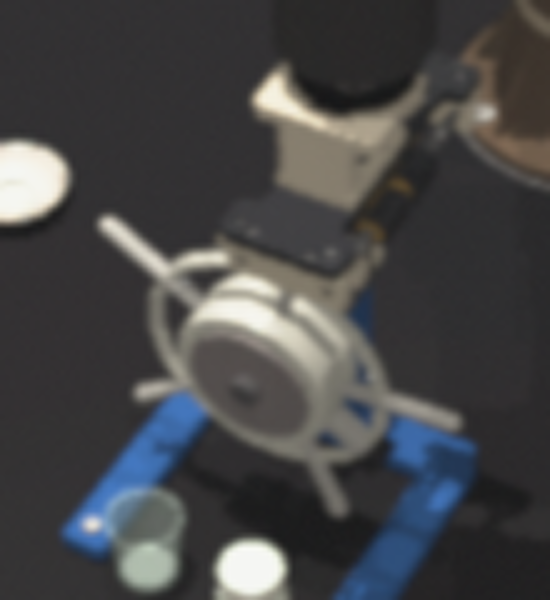

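```bash
python3 -m crank '[{"linear":[-0.01,-0.16,0],"rot":[0,0,0],"hand":0},{"linear":[-0.01,-0.16,0],"rot":[0,0,0],"hand":0},{"linear":[-0.01,-0.16,0],"rot":[0,0,0],"hand":0},{"linear":[-0.01,-0.16,0],"rot":[0,0,0],"hand":0},{"linear":[-0.01,-0.16,0],"rot":[0,0,0],"hand":0},{"linear":[0,0,0],"rot":[0,0,0],"hand":0}]'; python3 - <<'E'
from h import *
s=snap('scene','s2.png')
a=s['image'][130:250,180:290][:,:,::-1]
cv2.imwrite('pics/s2c.png',cv2.resize(a,None,fx=5,fy=5,interpolation=cv2.INTER_CUBIC))
E
```

```text
clock: 4.03
tool_pos: [0.5283, -0.0395, 0.2858]
orientation: [89.0, 89.3, 175.8]
force: [-0.2, 0.9, -0.1]
opening: 0.0
```

View pics/s2c.png

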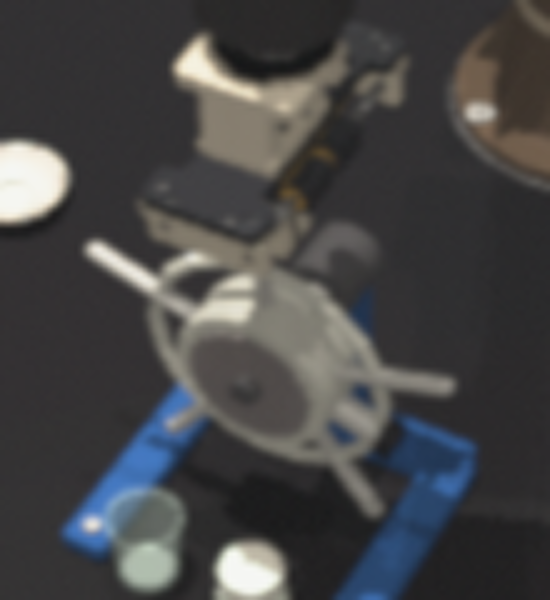

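The wheel is turning the right way: the left spoke tip has gone down to crop (95,250) and the right one up to (450,385). I'll continue along the arc.

```bash
python3 -m crank '[{"linear":[-0.01,-0.17,-0.03],"rot":[0,0,0],"hand":0},{"linear":[-0.01,-0.17,-0.03],"rot":[0,0,0],"hand":0},{"linear":[-0.01,-0.17,-0.04],"rot":[0,0,0],"hand":0},{"linear":[-0.01,-0.17,-0.05],"rot":[0,0,0],"hand":0},{"linear":[-0.01,-0.15,-0.08],"rot":[0,0,0],"hand":0},{"linear":[-0.01,-0.15,-0.1],"rot":[0,0,0],"hand":0},{"linear":[-0.01,-0.15,-0.1],"rot":[0,0,0],"hand":0},{"linear":[-0.01,-0.14,-0.1],"rot":[0,0,0],"hand":0},{"linear":[0,0,0],"rot":[0,0,0],"hand":0},{"linear":[0,0,0],"rot":[0,0,0],"hand":0}]'; python3 - <<'E'
from h import *
s=snap('scene','s3.png')
a=s['image'][130:250,180:290][:,:,::-1]
cv2.imwrite('pics/s3c.png',cv2.resize(a,None,fx=5,fy=5,interpolation=cv2.INTER_CUBIC))
E
```

```text
clock: 5.32
tool_pos: [0.5231, -0.1208, 0.2511]
orientation: [90.0, 89.3, 176.8]
force: [-0.4, 0.9, 0.6]
opening: 0.0006
```

View pics/s3c.png

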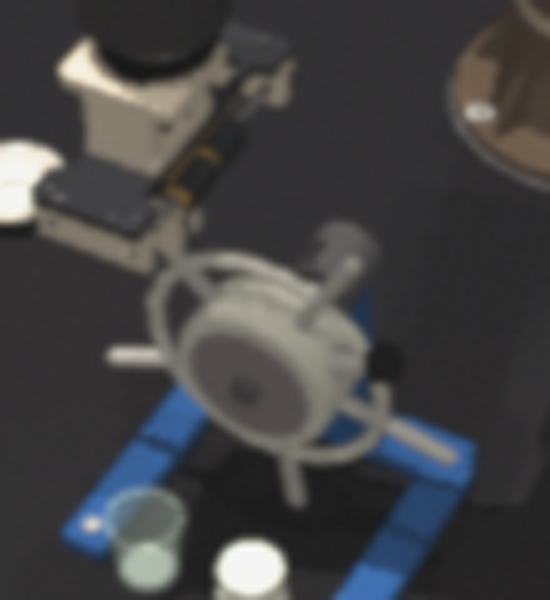

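The black cap is now visible at crop (385,362) and the next spoke's tip at (357,263). I'll measure the angles.

```bash
cat >> h.py <<'E'
def ang(s,u,v,rad,psi=-4.,hub=(.529,-.052,.165)):
    "angle from up toward +y: intersect pixel ray with wheel plane"
    K=s['K'];C=np.linalg.inv(s['camera_from_world']); d=C[:3,:3]@np.array([(u-K[0,2])/K[0,0],-(v-K[1,2])/K[1,1],-1]); o=C[:3,3]
    n=np.array([np.cos(np.radians(psi)),np.sin(np.radians(psi)),0]);h=np.array(hub)
    q=o+d*((h-o)@n)/(d@n)-h; y=q@np.array([-n[1],n[0],0])
    return np.degrees(np.arctan2(y,q[2])),np.hypot(y,q[2])
E
python3 - <<'E'
from h import *
s=load('s3.png')
for n,u,v in [('A',358,262),('cap',386,362),('R',458,456),('B',298,500),('L',112,354)]:
    print(n,ang(s,180+u/5-.4,130+v/5-.4,0))
s=load('scene0.png')
for n,u,v in [('UL',115,78),('top',328,86),('R',495,293),('bot',367,390),('LB',148,262)]:
    print(n,ang(s,180+u/5.4-.4,160+v/5.4-.4,0))
E
```

```text
A (np.float64(28.076418187914687), np.float64(0.14819840992535904))
cap (np.float64(61.59087803521959), np.float64(0.1032217852489576))
R (np.float64(95.7170285978284), np.float64(0.14612547894612246))
B (np.float64(170.35105271997116), np.float64(0.1368947241164814))
L (np.float64(-114.5389185670714), np.float64(0.1400526313287321))
UL (np.float64(-57.29070447820518), np.float64(0.1420091477281907))
top (np.float64(12.568461479472807), np.float64(0.14432106310576542))
R (np.float64(82.10750082828073), np.float64(0.14546795004773014))
bot (np.float64(155.84976530667646), np.float64(0.13931855174230198))
LB (np.float64(-129.51991853105042), np.float64(0.14130298572641148))
```

```bash
python3 -m crank '[{"linear":[0,0.1,0.1],"rot":[0,0,0],"hand":0},{"linear":[0,0,0.5],"rot":[0,0,0],"hand":0},{"linear":[0,0,0.6],"rot":[0,0,0],"hand":0},{"linear":[0,0,0.6],"rot":[0,0,0],"hand":0},{"linear":[0.04,0.5,0.2],"rot":[0,0,0],"hand":0},{"linear":[0.04,0.6,0],"rot":[0,0,0],"hand":0},{"linear":[0.05,0.6,0],"rot":[0,0,0],"hand":0},{"linear":[0.05,0.6,0],"rot":[0,0,0],"hand":0},{"linear":[0.04,0.4,0],"rot":[0,0,0],"hand":0},{"linear":[0,0,0],"rot":[0,0,0],"hand":0},{"linear":[0,0,0],"rot":[0,0,0],"hand":0}]'
```

```text
clock: 6.75
tool_pos: [0.5344, 0.0567, 0.3809]
orientation: [81.7, 89.5, 168.7]
force: [-0.8, -0.8, -0.4]
opening: 0.0003
```

```bash
python3 -m crank '[{"linear":[0,-0.05,-0.3],"rot":[0,0,0],"hand":0},{"linear":[0,0,-0.5],"rot":[0,0,0],"hand":0},{"linear":[0,0,-0.5],"rot":[0,0,0],"hand":0},{"linear":[0,0,-0.3],"rot":[0,0,0],"hand":0},{"linear":[0,0,0],"rot":[0,0,0],"hand":0},{"linear":[0,-0.17,0],"rot":[0,0,0],"hand":0},{"linear":[-0.01,-0.17,0],"rot":[0,0,0],"hand":0},{"linear":[-0.01,-0.17,0],"rot":[0,0,0],"hand":0},{"linear":[-0.01,-0.17,0],"rot":[0,0,0],"hand":0},{"linear":[-0.01,-0.17,0],"rot":[0,0,0],"hand":0},{"linear":[-0.01,-0.17,0],"rot":[0,0,0],"hand":0},{"linear":[-0.01,-0.17,0],"rot":[0,0,0],"hand":0},{"linear":[0,-0.17,0],"rot":[0,0,0],"hand":0},{"linear":[0,0,0],"rot":[0,0,0],"hand":0},{"linear":[0,0,0],"rot":[0,0,0],"hand":0}]'; python3 - <<'E'
from h import *
s=snap('scene','s4.png')
a=s['image'][130:250,180:290][:,:,::-1]
cv2.imwrite('pics/s4c.png',cv2.resize(a,None,fx=5,fy=5,interpolation=cv2.INTER_CUBIC))
E
```

```text
clock: 8.62
tool_pos: [0.5311, -0.0384, 0.2878]
orientation: [19.6, 89.8, 106.4]
force: [-0.7, 0.6, 0.2]
opening: 0.0007
```

View pics/s4c.png

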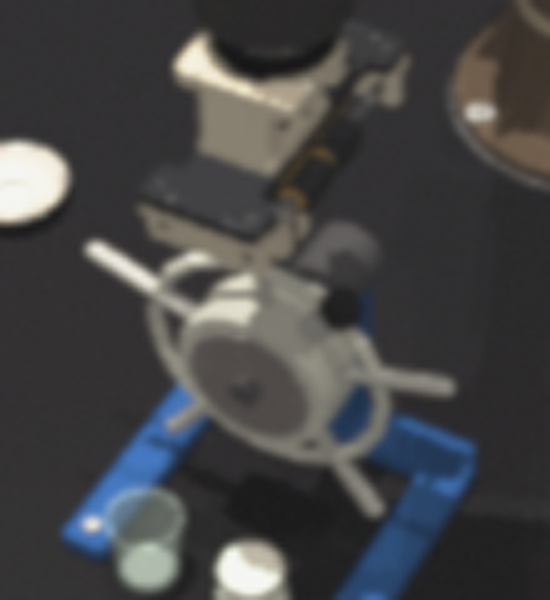

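```bash
python3 -m crank '[{"linear":[-0.01,-0.16,-0.03],"rot":[0,0,0],"hand":0},{"linear":[-0.01,-0.16,-0.04],"rot":[0,0,0],"hand":0},{"linear":[-0.01,-0.16,-0.05],"rot":[0,0,0],"hand":0},{"linear":[-0.01,-0.15,-0.06],"rot":[0,0,0],"hand":0},{"linear":[-0.01,-0.15,-0.08],"rot":[0,0,0],"hand":0},{"linear":[-0.01,-0.12,-0.08],"rot":[0,0,0],"hand":0},{"linear":[0,0,0],"rot":[0,0,0],"hand":0},{"linear":[0,0,0],"rot":[0,0,0],"hand":0}]'; python3 - <<'E'
from h import *
s=snap('scene','s5.png')
a=s['image'][130:250,180:290][:,:,::-1]
cv2.imwrite('pics/s5c.png',cv2.resize(a,None,fx=5,fy=5,interpolation=cv2.INTER_CUBIC))
E
```

```text
clock: 9.68
tool_pos: [0.5275, -0.096, 0.2659]
orientation: [12.2, 89.8, 99.0]
force: [0.7, 0.3, 0.8]
opening: 0.0003
```

View pics/s5c.png

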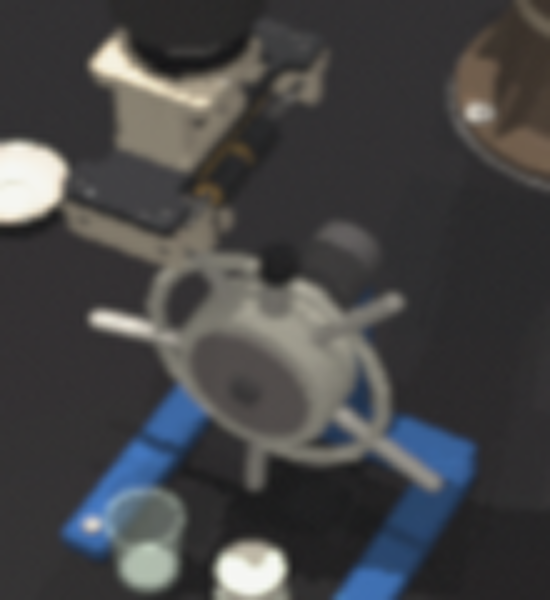

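```bash
python3 - <<'E'
from h import *
for f,L in (('s5.png',[('R',398,299),('RB',437,486),('B',256,488),('L',93,318),('cap',279,262)]),):
    s=load(f)
    for n,u,v in L: print(n,ang(s,180+u/5-.4,130+v/5-.4,0))
E
```

```text
R (np.float64(41.29325074777339), np.float64(0.1486507201930986))
RB (np.float64(112.4988163012996), np.float64(0.14223417895101087))
B (np.float64(-175.18428274560358), np.float64(0.14250646200844008))
L (np.float64(-100.97949214322003), np.float64(0.14298887962611193))
cap (np.float64(7.117466973587422), np.float64(0.10399580185069503))
```

The neck is about 5.3° short, so I'll push a further 11 mm or so along the tangent.

```bash
python3 -m crank '[{"linear":[0,-0.05,-0.03],"rot":[0,0,0],"hand":0},{"linear":[0,-0.05,-0.04],"rot":[0,0,0],"hand":0},{"linear":[0,-0.05,-0.04],"rot":[0,0,0],"hand":0},{"linear":[0,0,0],"rot":[0,0,0],"hand":0},{"linear":[0,0,0],"rot":[0,0,0],"hand":0}]'; python3 - <<'E'
from h import *
s=snap('scene','s6.png')
a=s['image'][130:250,180:290][:,:,::-1]
cv2.imwrite('pics/s6c.png',cv2.resize(a,None,fx=5,fy=5,interpolation=cv2.INTER_CUBIC))
E
```

```text
clock: 10.35
tool_pos: [0.5277, -0.1051, 0.2592]
orientation: [3.6, 89.8, 90.4]
force: [0.7, 0.4, 0.9]
opening: 0.0004
```

View pics/s6c.png

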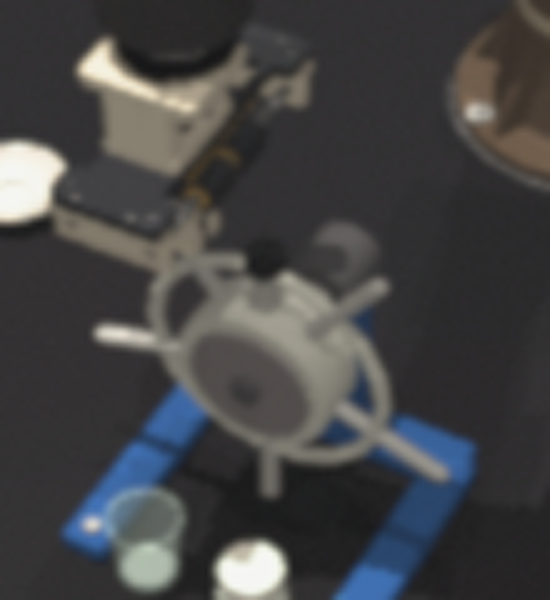

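The cap is now at (265,255) and the bottom spoke at (270,492). I'll lift clear and then measure from both cameras.

```bash
python3 -m crank '[{"linear":[0,0.06,0.05],"rot":[0,0,0],"hand":0},{"linear":[0,0,0.4],"rot":[0,0,0],"hand":0},{"linear":[0,0,0.6],"rot":[0,0,0],"hand":0},{"linear":[0,0,0.8],"rot":[0,0,0],"hand":0},{"linear":[-0.3,-0.8,0.5],"rot":[0,0,0],"hand":0},{"linear":[-0.3,-0.8,0],"rot":[0,0,0],"hand":0},{"linear":[-0.3,-0.8,0],"rot":[0,0,0],"hand":0},{"linear":[-0.3,-0.8,0],"rot":[0,0,0],"hand":0},{"linear":[-0.3,-0.6,0],"rot":[0,0,0],"hand":0},{"linear":[0,0,0],"rot":[0,0,0],"hand":0},{"linear":[0,0,0],"rot":[0,0,0],"hand":0}]'; python3 - <<'E'
from h import *
s=snap('scene','s7.png')
a=s['image'][160:240,190:285][:,:,::-1]
cv2.imwrite('pics/s7c.png',cv2.resize(a,None,fx=7,fy=7,interpolation=cv2.INTER_CUBIC))
s=snap('top','t7.png')
a=s['image'][145:230,215:315][:,:,::-1]
cv2.imwrite('pics/t7c.png',cv2.resize(a,None,fx=6,fy=6,interpolation=cv2.INTER_CUBIC))
E
```

```text
clock: 11.78
tool_pos: [0.4328, -0.3334, 0.4054]
orientation: [58.5, 89.8, 145.5]
force: [-1.0, 0.2, 0.2]
opening: 0.0007
```

View pics/s7c.png

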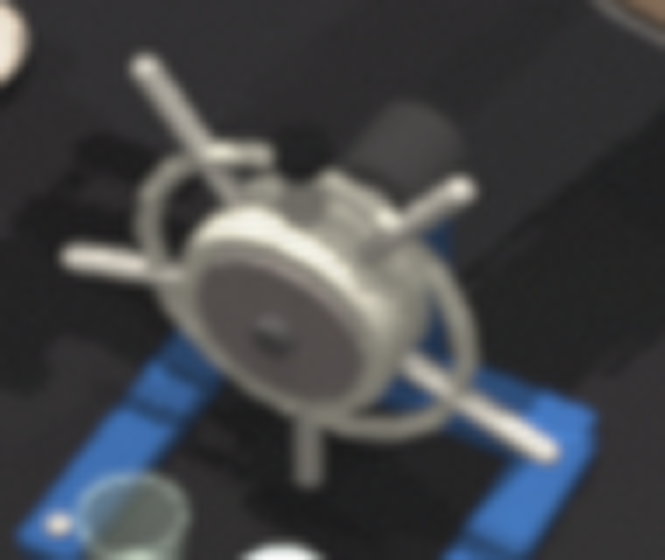

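View pics/t7c.png

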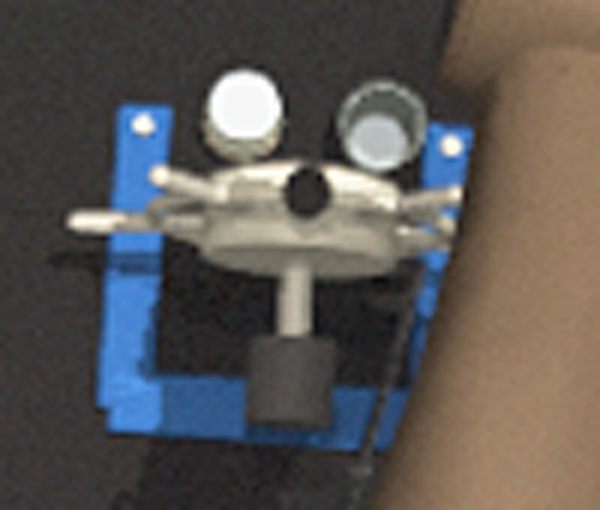

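```bash
python3 - <<'E'
from h import *
np.set_printoptions(precision=4,suppress=True)
s=load('s7.png'); L=[('UL',143,60,-36),('R',464,186,36),('RB',552,454,108),('B',310,484,180),('L',66,255,252),('cap',300,140,0)]
P=[(190+u/7-.4,160+v/7-.4,a) for _,u,v,a in L]
for (u,v,a),l in zip(P,L):
    x=ang(s,u,v,0); print(l[0],(x[0]-a+180)%360-180,x[1],near(s,u,v,1).max(0))
from scipy.optimize import least_squares
def proj(s,p):
    c=s['camera_from_world']@np.append(p,1); K=s['K']; return np.array([K[0,0]*c[0]/-c[2]+K[0,2],K[1,1]*-c[1]/-c[2]+K[1,2]])
t=load('t7.png'); T=[('UL',458,192,-36),('UR',158,174,36),('RB',72,220,108),]
TP=[(215+u/6-.4,145+v/6-.4,a) for _,u,v,a in T]
def f(q,cams):
    x,y,psi,th,zb=q; n=np.array([np.cos(psi),np.sin(psi),0]);yy=np.array([-n[1],n[0],0]); r=[]
    for S,PP in cams:
        for u,v,a in PP:
            if a==0: continue
            al=np.radians(a)+th; p=np.array([x,y,.165+zb])+.143*(np.sin(al)*yy+np.cos(al)*np.array([0,0,1]))
            r+=list(proj(S,p)-[u,v])
    return np.array(r+[zb/.002])
for c in ([(s,P)],[(s,P),(t,TP)]):
    r=least_squares(f,[.529,-.052,-.07,0,0],args=(c,)); print(r.x[:2],np.degrees(r.x[2:4]),r.x[4],r.cost)
    print(r.fun.round(1))
E
```

```text
UL 2.434840655508623 0.14570564524199164 [ 0.5236 -0.1289  0.2843]
R -0.34728524371274716 0.14808512104182037 [0.5354 0.0371 0.284 ]
RB -2.0188614822691306 0.1417610507470812 [0.5421 0.0852 0.1304]
B -0.33614723028952653 0.14329225793782596 [ 0.5327 -0.047   0.0308]
L 1.554160305535845 0.1441358205192933 [ 0.5241 -0.1827  0.1323]
cap 1.1888103209931558 0.10895980625591273 [ 0.5337 -0.0459  0.2735]
[ 0.526  -0.0525] [-3.4347  0.4921] 0.00014720279737837432 0.8319489025564845
[-0.4  0.4 -0.   0.2  0.1  0.1 -0.3 -0.9  0.6  0.2  0.1]
[ 0.5263 -0.0524] [-3.5006  0.4153] 0.000281229779187642 1.127543459079041
[-0.4  0.4 -0.1  0.2  0.1  0.2 -0.2 -0.9  0.6  0.3  0.5  0.1 -0.6 -0.1
  0.1  0.1  0.1]
```

The fit puts the neck within about 0.5° of vertical. Both upper spoke tips are at z = 0.284, and the robot is clear and at rest, so I'll hand in.

```bash
python3 -c "
from h import *
print(np.abs(monitor.get_obs()['qvel']).max()); a=load('t7.png')['image'];ticket.close_job()"
```

```text
0.5676903110405724
the job is handed in; nothing more can be done
```

The neck now points straight up, and I have handed the job in. I turned the wheel about 121° by pushing two spokes in turn across the top with closed fingertips.

- **Neck angle:** a fit to the spoke tips in both camera views puts the neck about 0.4–0.5° from vertical, against the 5° limit. The two upper spoke tips measured the same height (0.284 m). Single-pixel angle readings scattered by up to about ±2.4° before the fit.
- **Contact:** the force readings, taken at the end of each move, stayed around 1 N. I planned the finger path to clear the neck and cap, and the pictures show no sign of contact.
- **Bystanders:** the jar and beaker look unmoved in the before and after pictures. I did not measure the others at the end. The arm passed over them high up.
- **Time and end state:** the last reading before hand-in was 11.8 s, with the arm well clear of everything. I did not measure the wheel's speed directly.

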